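# Wet the brush, then hold the sample case open for cleaning

### The job

I want to clean under the lid of the sample case: pick up the brush that lies by the beaker, dip its bristles briefly into the beaker, well below the rim, then lay the brush down flat inside the long metal tray and let go of it. Then take the case's lid by the bow handle on top, swing it open to 45 degrees and hold it still there; the lid falls shut if let go, so finish while still gripping its handle. Keep the beaker standing in its place and leave the other things alone.

Things in the scene. Friction and masses are not known exactly. Their poses are not given: they have to be found in the camera images.
- brush: Round brush lying on the bench, 156 mm long, 11 mm thick, 18 g, brown handle with pale bristles at one end. Origin: middle of its length, on its underside; the stick's axis is 6 mm above it. Bristles from y = -78 to about -50 mm, handle from there to y = +78 mm. It starts with the bristles pointing roughly towards the robot. It can roll.
- brush_tip (a point): Point at the very tip of the bristles, on the stick's axis (78 mm along the brush's -y from its middle). The last 24 mm of bristle are soft: they meet no resistance.
- brush_end (a point): Point at the handle's far end, on the stick's axis (78 mm along the brush's +y from its middle).
- beaker: Small clear open beaker, loose, empty, standing on the bench: 45 mm outside diameter, 54 mm high, wall about 2 mm, inner floor 2 mm up. Origin: centre of its underside, z up. It weighs 90 g and is easily pushed over.
- tray: Long shallow open metal tray, loose on the bench, 0.3 kg: 74 mm (its x) by 214 mm (its y) by 16 mm high outside; inside 70 by 210 mm, floor 2 mm thick. Origin: centre of its underside. It starts with its long axis (y) roughly along the robot's forward direction.
- case: Blue plastic sample case with a hinged lid, fixed to the bench: 110 mm (x) by 140 mm (y) by 59 mm high with the lid shut. Origin: centre of its underside, z up, front towards -x (roughly towards the robot), hinge at the back.
- case_hinge (a point): Middle of the lid's hinge line: in the case's frame at x = +51 mm, z = 46.5 mm; the hinge line runs along the case's y. Axes parallel to the case's.
- lid_handle: Aluminium bow handle fixed on top of the lid near its front: a round bar 9 mm in diameter along the lid's y, straight and free over 50 mm, with its axis 28 mm above the lid's top, on two legs 62 mm apart. Origin: on the lid's top under the bar's middle; z is the lid's outward normal. It swings with the lid.
- handle_grip (a point): Middle of the handle's bar. With the lid shut it lies, in the case's frame, at x = -35 mm, z = 86 mm (95 mm from the hinge line). A gripper that pinches the bar across can stay pointing down while the bar turns between the pads.
- case_lid (a joint): Opening angle of the lid in rad: 0 shut, grows as its front is lifted up and back, 1.92 at the stop; 45 degrees is 0.785. The lid with its handle weighs about 0.2 kg, with slight friction, and falls shut by itself.
- ring_dish: Bystander: shallow clear round dish with black o-rings, 60 mm across, 12 mm high. Origin: centre of its underside. Leave alone.
- tape_roll: Bystander: roll of white tape lying flat, 68 mm across, 18 mm high. Origin: centre of its underside. Leave alone.
- vial_7: Bystander: glass sample vial with a screw cap, 22 mm across, 56 mm high. Origin: centre of its underside. Leave alone.
- weigh_boat: Bystander: shallow white plastic weighing boat, 54x68x13 mm. Origin: centre of its underside. Leave alone.
- bottle: Bystander: reagent bottle with a screw cap, 48 mm across, 85 mm high. Origin: centre of its underside. Leave alone.
- timer: Bystander: white lab timer standing up, 24x62x58 mm. Origin: centre of its underside. Leave alone.

How it is judged:
On the way, in this order (a step that is already met when the one before it is completed fails the run):
1. the brush, held by the fingers, has its bristle tip in the beaker, at least 10 mm below the rim (horizontal distance between brush_tip and beaker below 0.021 m and z of brush_tip in the frame of beaker between 0.001 and 0.044 m and contact force between the fingers and brush above 0.3 N), for 0.2 s.
2. the brush lies flat inside the tray, released (x of brush_tip in the frame of tray between -0.037 and 0.037 m and y of brush_tip in the frame of tray between -0.107 and 0.107 m and height (world z) of each of brush_tip, brush_end below 0.022 m and x of brush_end in the frame of tray between -0.037 and 0.037 m and y of brush_end in the frame of tray between -0.107 and 0.107 m and contact force between the fingers and brush below 0.05 N and linear speed of brush below 0.03 m/s), for 0.2 s.
At the end, for the whole second after the job is handed in: The lid stands still at 45 degrees, give or take 8, held by the fingers on its bow handle and by nothing else; the brush lies flat and released inside the tray; the beaker stands upright within 40 mm of where it was (all of step 2 and value of joint case_lid between 0.645 and 0.925 rad and velocity of joint case_lid between -0.05 and 0.05 rad/s and contact force between the fingers and lid_handle above 0.5 N and contact force between lid_handle and brush below 0.05 N and contact force between lid_handle and tray below 0.05 N and contact force between lid_handle and beaker below 0.05 N and angle between beaker's own z axis and vertical below 0.1 rad and distance of beaker from where it was at the start of the episode below 0.04 m); the arm keeps its last pose, push and grip.
It fails at once if the beaker is knocked over or pushed more than 40 mm (angle between beaker's own z axis and vertical above 0.5 rad or distance of beaker from where it was at the start of the episode above 0.04 m).
It fails at once if a bystander is moved by more than 30 mm (distance of any of ring_dish, tape_roll, vial_7, weigh_boat, bottle, timer from where it was at the start of the episode above 0.03 m).
It also fails if it takes over 54 s, if anything falls off the work surface, if the arm or the gripper's body presses on something with over 40 N, if the wrist force passes 120 N, or if a joint passes its speed limit or range.

### The arm

A 6-joint arm with a two-finger parallel gripper is mounted at the origin on a cart in front of the work surface, level with it; the furniture and walls round the work are solid. World frame = base frame: x ahead of the robot, y to its left, z up, the work surface at z = 0. Lengths are in m, angles in rad, forces in N, time in s.
With the tool pointing down it reaches from about 0.35 to 0.775 m from the base axis. Payload 7.3 kg.
Tool frame: the origin (TCP) lies at the very end of the fingers, on their centre line; the grasp point (between the pads) lies 19 mm behind it (arm.hold_point_z is the distance from the TCP to the grasp point, in m); z points along the fingers, y is the line along which they close (so a half turn about z gives the same grasp; the last joint's range is limited). The gripper opens to 92 mm and grips with 3 to 60 N. Pads are 19 mm wide; open, the fingers measure 130 mm over their backs; the gripper's body (75 mm by 190 mm) begins 47 mm behind the grasp point.
Start: joints at [-1.312, 0.342, 1.524, -0, 1.275, -0.146], TCP at [0.207, -0.483, 0.188] pointing down, gripper open.
Joint ranges: [-2.53, 2.53], [-0.77, 2.02], [0.04, 2.7], [-1, 4.14], [0.28, 2.66], [-3.11, 3.11]. Speed limits (rad/s): [2.57, 2.57, 3.14, 3.14, 3.14, 3.14].

### API

Orientations are given as [roll, pitch, yaw] about the fixed x, y, z axes, in that order (R = Rz(yaw) Ry(pitch) Rx(roll)).
In Python, from rig import arm gives the robot as it stands. The module is installed in compiled form; this text tells all that it offers.
- The arm moves only by the tool arm_command, never from a script. Its argument "motion" is one flat list of numbers, 5 for each row, row after row: the finger opening in mm, from 0 to 91.8, then the shift along the tool's x, y, z in mm, then the turn about the tool's z in rad. In form: [fingers, tx, ty, tz, yaw, fingers, tx, ty, tz, yaw, ...]. A call has 1 to 12 rows; each row shifts and turns the commanded pose from where the row before left it, along the tool's axes as they then stand; what a row does not reach is not made up. A row lasts 1/8 s, in which the tool goes at most 62.5 mm and 10.7 degrees, less where a joint would pass 70% of its speed; a pose out of reach is approached as far as the arm can. A call with a gripper value outside its range is refused whole. The fingers move at their own pace and stop on an object; "force" is the grip in N (left out, the last holds). Time passes only in rows, so rows that do not move let the fingers close. It gives the time, the measured TCP pose, the force, the opening and the grip force at its end, in the units of the state.
- arm.state(): the state, without advancing time (a new reading comes with each control period).
- arm.snapshot(name): name is "scene" or "top"; returns the picture (480x640x3 uint8, red, green, blue); there is no depth.
- arm.camera_model(name): a dict with "fov_y" (degrees; the focal length in pixels is half the picture's height over the tangent of half this angle, whatever the lens; pixels are square), "cx", "cy" (the principal point, pixels), "view" (4x4, takes a point from world to camera coordinates). Camera axes: x right, y down, z forward; pixel columns grow to the right and rows downward; lengths in m; the calibration is good to about 2 mm. A picture is of the moment at which its call begins. camera_model takes no time and is no camera call.
- arm.close_job(): hands the job in; it is judged then, once.
Trained networks look in the newest picture that a camera, given by its name, has taken for a name from the list of things; names that differ only in an ending like _2 or _b are one class to them, and where a whole thing is asked for, a point or a joint stands for the part that bears it (a point fixed in the world has none). Each returns a list of dicts, best first, with "score" (0 to 1); they miss things now and then, are a little off and sometimes report something else, mostly with a low value. They report only what shows in the picture. A call takes as long as a camera call.
- arm.spot_in(name, camera): "position" ([x, y, z] in m, in world coordinates, good to about 4 mm: the middle of the surface that is visible of it).
The state is a dict: "clock": time; "joints": joint angles; "qd": joint speeds; "joint_efforts": joint torques, N m; "tool_pos": TCP position; "eef_rot": TCP orientation; "contact_force": force on the tool from outside, world axes, zero at the start; "wrist_torque": the same for the moment, N m; "gripper_width": opening from 0.0 (shut) to 1.0 (fully open); "gripper_force": force on a finger pad.
Only numpy, scipy, OpenCV 4.12 (cv2) and the standard library are available. Lean on these libraries where they do the work, as an engineer would, in place of code of your own. Each camera call takes 0.05 s, during which the arm holds its last target. There are 200 camera calls.

## Working session

There is one attempt and no reset: what is moved stays moved. The work goes in short steps, Python scripts to look and compute and a tool call to move; the robot and the scene stay as the last step left them, time stands still between calls to the robot, and variables do not carry over. Pictures are saved under pics/ and viewed, at most 10 in all, crops included, and the job is handed in when it is done.

Besides the shell and the picture viewer there is one more tool, called after "Emit:" as name(argument=value, ...), one argument or row to a line, values as JSON. arm_command: Moves the arm, as the interface text tells. Its arguments: {"type":"object","properties":{"motion":{"type":"array","items":{"type":"number"}},"force":{"type":"number"}},"required":["motion"]}

```bash
mkdir -p pics; cat > h.py <<'E'
import numpy as np, cv2
from rig import arm
def save(cam,n):
    im=arm.snapshot(cam); cv2.imwrite(f'pics/{n}.png',im[:,:,::-1]); return im
def px(cam,p):
    m=arm.camera_model(cam); f=240/np.tan(np.radians(m['fov_y'])/2)
    c=np.array(m['view'])@np.append(p,1); return np.array([m['cx']+f*c[0]/c[2], m['cy']+f*c[1]/c[2]])
def w(cam,u,v,z):
    m=arm.camera_model(cam); f=240/np.tan(np.radians(m['fov_y'])/2)
    V=np.array(m['view']); R=V[:3,:3]; o=-R.T@V[:3,3]
    d=R.T@np.array([(u-m['cx'])/f,(v-m['cy'])/f,1]); return o+d*(z-o[2])/d[2]
E
python3 - <<'E'
from h import *
for c in('top','scene'):
    save(c,c+'0')
    m=arm.camera_model(c); print(c,m['fov_y'],m['cx'],m['cy'],np.round(np.array(m['view']),3).tolist())
    for n in('brush','beaker','tray','case','lid_handle','bottle','timer','vial_7'):
        if c=='top' :
            r=arm.spot_in(n,c); print(n,[(np.round(x['position'],3).tolist(),round(x['score'],2)) for x in r[:2]])
s=arm.state(); print(s['clock'],s['eef_rot'],s['tool_pos'])
E
```

```text
top 49.078791395578996 316.1081054922859 237.85389970173702 [[-0.011, -1.0, -0.01, -0.019], [-0.983, 0.013, -0.186, 0.517], [0.186, 0.007, -0.983, 1.56], [0.0, 0.0, 0.0, 1.0]]
brush [([0.507, -0.323, 0.007], 0.54)]
beaker [([0.53, -0.217, 0.014], 0.69)]
tray [([0.49, -0.022, 0.008], 0.83), ([0.662, 0.293, 0.058], 0.37)]
case [([0.503, 0.253, 0.063], 0.85)]
lid_handle []
bottle [([0.392, 0.429, 0.059], 0.77), ([0.616, -0.199, 0.002], 0.62)]
timer [([0.659, 0.291, 0.063], 0.67)]
vial_7 [([0.505, 0.253, 0.065], 0.35)]
scene 43.413521531905104 317.83121630195035 235.86860833034578 [[-0.588, -0.809, 0.008, 0.308], [-0.605, 0.434, -0.668, 0.369], [0.536, -0.397, -0.745, 1.395], [0.0, 0.0, 0.0, 1.0]]
0.5 [3.14153955e+00 3.63319050e-06 4.04736181e-01] [ 0.20677699 -0.4825816   0.18781559]
```

View pics/top0.png

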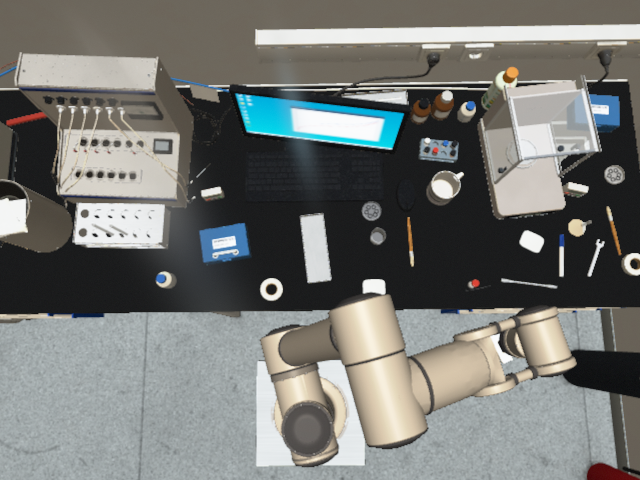

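View pics/scene0.png

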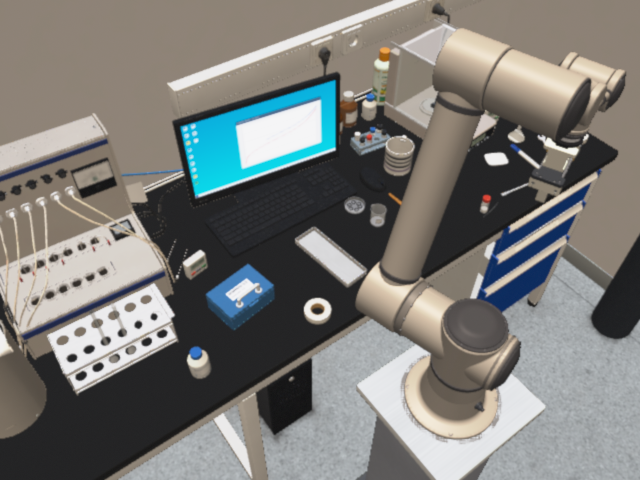

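The top view shows the brush at about (410,217) to (411,266), the beaker at (377,237), the tray at (315,248), and the case at (224,243). The case handle's bar is near (227,253). I'll enlarge that area.

```bash
python3 - <<'E'
from h import *
im=cv2.imread('pics/top0.png')
a=cv2.resize(im[200:290,290:430],None,fx=5.6,fy=5.6,interpolation=cv2.INTER_CUBIC)[:300*2]
cv2.imwrite('pics/c1.png',a)
b=cv2.resize(im[215:275,190:260],None,fx=8,fy=8,interpolation=cv2.INTER_CUBIC); cv2.imwrite('pics/c2.png',b)
for n,p in dict(tip=(411,266,.006),end=(409.5,217,.006)).items(): print(n,w('top',*p))
hsv=cv2.cvtColor(im,cv2.COLOR_BGR2HSV)
sub=im[205:275,395:425].astype(int)
m=((sub[:,:,2]-sub[:,:,0])>40); ys,xs=np.nonzero(m); print('brush px',xs.min()+395,xs.max()+395,ys.min()+205,ys.max()+205, np.polyfit(ys+205,xs+395,1))
t=im[205:290,295:340].min(2)>110
c=max(cv2.findContours(t.astype('uint8'),0,1)[0],key=cv2.contourArea)
print('tray',cv2.boxPoints(cv2.minAreaRect(c))+[295,205])
for q in cv2.boxPoints(cv2.minAreaRect(c))+[295,205]: print(w('top',*q,.016))
t=(hsv[:,:,0]>95)&(hsv[:,:,0]<125)&(hsv[:,:,1]>120)&(hsv[:,:,2]>60); t[:, :190]=0;t[:,262:]=0;t[:215]=0;t[270:]=0
c=max(cv2.findContours(t.astype('uint8'),0,1)[0],key=cv2.contourArea)
for q in cv2.boxPoints(cv2.minAreaRect(c)): print('case',q,w('top',*q,.058))
E
```

```text
tip [ 0.43172963 -0.31804158  0.006     ]
end [ 0.58771186 -0.32024079  0.006     ]
brush px 407 413 217 265 [8.52860169e-02 3.89392882e+02]
tray [[298.76923656 215.15384293]
 [322.8923111  212.13846207]
 [331.36923218 279.95384216]
 [307.2461586  282.96922302]]
[0.59597469 0.02932328 0.016     ]
[ 0.60471993 -0.04675873  0.016     ]
[ 0.39019774 -0.06995563  0.016     ]
[0.38179857 0.00430442 0.016     ]
case [197.56758 229.40541] [0.54550787 0.3372849  0.058     ]
case [244.59462 221.56758] [0.56815834 0.19369012 0.058     ]
case [250.45949 256.75677] [0.45896002 0.17437273 0.058     ]
case [203.43245 264.5946 ] [0.43680765 0.31618722 0.058     ]
```

View pics/c1.png

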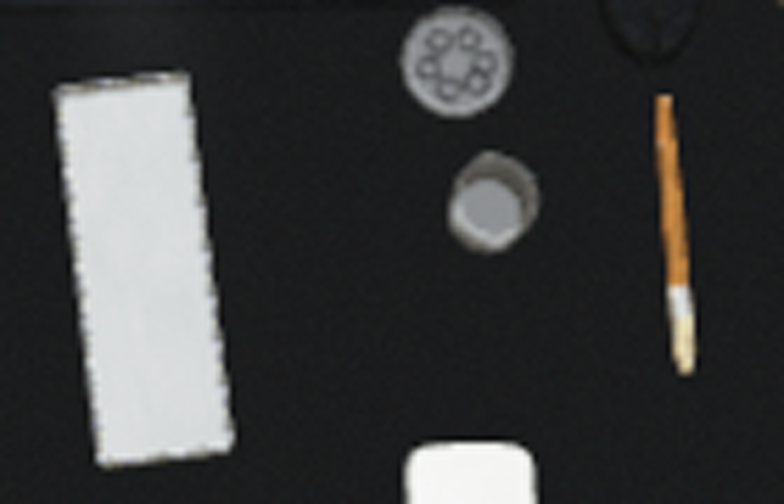

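View pics/c2.png

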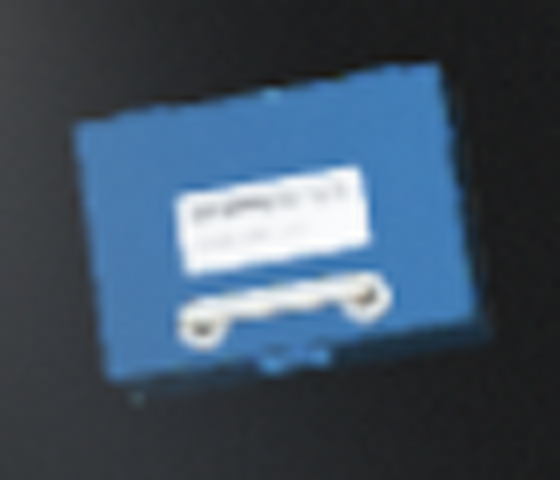

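The crops confirm the bristles are at the near end, with the tip at (412.3,267) and the handle end at (408.7,217). The beaker floor is centred at (377.5,237) and the handle's bar at (225.6,252.2).

```bash
python3 - <<'E'
from h import *
print('tip',w('top',412.3,266.5,.006),'end',w('top',408.7,216.7,.006))
print('beaker floor',w('top',377.5,237,.002),'rimtop',w('top',378.2,236.0,.054))
print('bar',w('top',225.6,252.2,.0865), 'legs',w('top',190+203/8,215+322/8,.0865),w('top',190+366/8,215+296/8,.0865))
for c in [px('top',[.53,-.217,0]),px('top',[.53,-.217,.054])]: print(c)
E
```

```text
tip [ 0.43011724 -0.32200052  0.006     ] end [ 0.58871678 -0.31775967  0.006     ]
beaker floor [ 0.52544618 -0.21758644  0.002     ] rimtop [ 0.51868302 -0.21402891  0.054     ]
bar [0.46921126 0.24476974 0.0865    ] legs [0.46040903 0.27502278 0.0865    ] [0.46943551 0.21453574 0.0865    ]
[377.19985239 235.70212811]
[379.05238103 232.3459807 ]
```

Emit:
arm_command(
  motion=[50,60,0,-20,0.125,50,60,0,-20,0.125,50,60,0,0,0.125],
  force=3,
)

```text
clock: 0.88
tool_pos: [0.3796, -0.4337, 0.2296]
eef_rot: [3.138, -0.002, 0.025]
contact_force: [-0.2, -0.9, 0.2]
gripper_width: 0.724
gripper_force: 0.0
```

Emit:
arm_command(
  motion=[50,48,-28,0,0,50,48,-28,20,0,50,48,-27,30,0,50,45,-27,40,0,50,0,0,50,0,50,0,0,40,0,50,0,0,25,0,50,0,0,15,0,50,0,0,4,0,50,0,0,0,0],
)

```text
clock: 2.12
tool_pos: [0.5611, -0.3201, 0.0064]
eef_rot: [3.141, -0.001, 0.03]
contact_force: [0.3, -0.3, 0.1]
gripper_width: 0.547
gripper_force: 0.0
```

```bash
python3 - <<'E'
from h import *
print(arm.state()['tool_pos'],arm.state()['contact_force'])
im=save('top','t1'); b=save('scene','s1')
a=cv2.resize(im[190:310,340:460],(480,480)); b=cv2.resize(b[150:300,310:430],(384,480))
cv2.imwrite('pics/c3.png',np.hstack([a,b])[:,:,::-1])
E
```

```text
[ 0.56114662 -0.32005502  0.00637234] [ 0.28580819 -0.33332288  0.08131952]
```

View pics/c3.png

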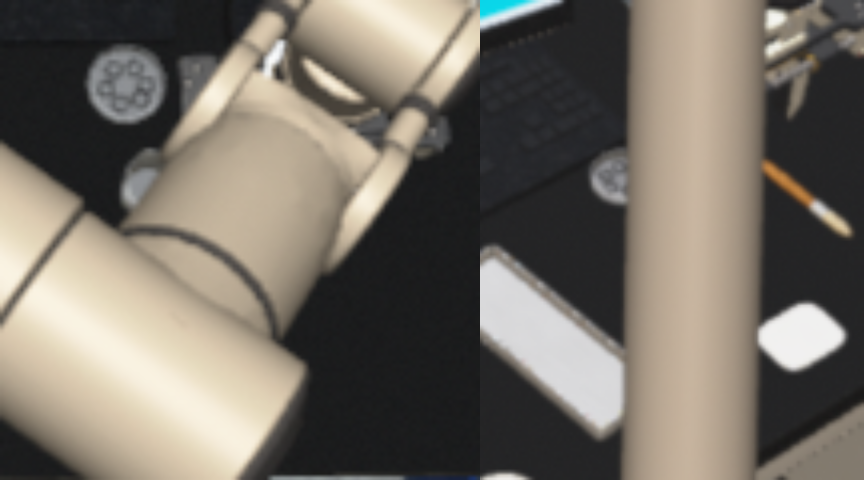

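The scene crop shows the bristle half of the brush clear of the arm, with the tip near (427,223) in full-frame pixels. The arm hides the fingers. I'll go down 4 mm and close.

Emit:
arm_command(
  motion=[50,4,-2,4,0,0,0,0,0,0,0,0,0,0,0,0,0,0,0,0,0,0,0,0,0,0,0,0,0,0],
  force=3,
)

```text
clock: 2.98
tool_pos: [0.5646, -0.3176, 0.0016]
eef_rot: [3.142, -0.0, 0.03]
contact_force: [0.8, 0.1, -0.4]
gripper_width: 0.047
gripper_force: 0.0
```

Emit:
arm_command(
  motion=[0,0,0,0,0,0,0,0,0,0],
)

```text
clock: 3.22
tool_pos: [0.5646, -0.3175, 0.0016]
eef_rot: [3.142, -0.0, 0.03]
contact_force: [-0.1, 0.3, -0.6]
gripper_width: 0.004
gripper_force: 0.0
```

```bash
python3 - <<'E'
from h import *
for c in('scene','top'):
    save(c,c+'2')
    print(c,[(np.round(x['position'],3).tolist(),round(x['score'],2)) for x in arm.spot_in('brush',c)[:3]])
im=cv2.imread('pics/scene2.png'); cv2.imwrite('pics/c4.png',cv2.resize(im[120:260,380:520],(600,600),interpolation=cv2.INTER_CUBIC))
print(px('scene',[.5646,-.3176,.002]),px('scene',[.43,-.322,.006]),px('scene',[.589,-.318,.006]))
E
```

```text
scene []
top []
[394.68274002 198.72056492] [426.43963719 223.66010794] [389.64696376 193.13589901]
```

View pics/c4.png

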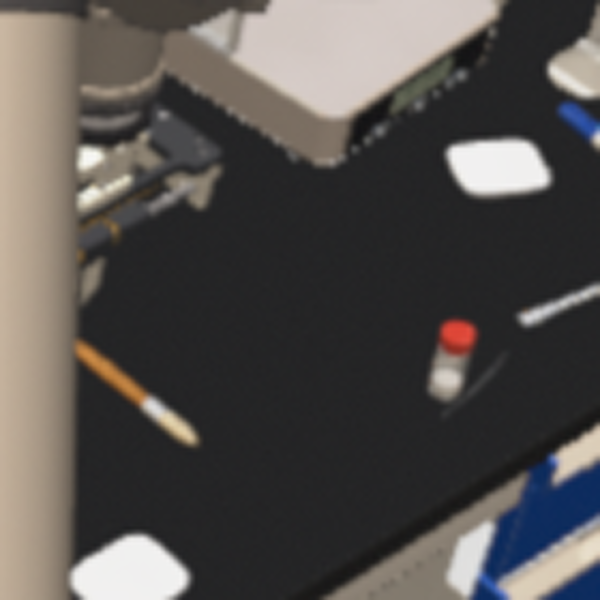

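The brush has not moved: its tip is still at about (425.5,222.7) in scene pixels. The visible finger's lower end is near (400,191), about 5 px higher than expected for a TCP at the bench. The fingers shut completely without touching the brush, so they may sit above it. I'll check the tool constant, then probe downward gently.

```bash
python3 - <<'E'
from h import *
print(arm.hold_point_z, arm.state())
E
```

```text
0.0188 {'clock': 3.425, 'joints': array([-6.30436357e-01,  7.44200459e-01,  1.37216037e+00, -4.88662308e-05,
        1.02517842e+00,  9.10610014e-01]), 'qd': array([-0.0005117 , -0.00292804,  0.00023012,  0.00083764,  0.00095146,
       -0.00297534]), 'joint_efforts': array([-2.43266426e-03, -5.87778354e+01, -2.10842800e+01,  6.68938039e-02,
       -4.15334688e-02, -2.57824490e-05]), 'tool_pos': array([ 0.56464895, -0.31750848,  0.00157025]), 'eef_rot': array([ 3.14152691e+00, -1.65609428e-05,  2.97753137e-02]), 'contact_force': array([ 0.44901853, -0.46569755, -0.13179912]), 'wrist_torque': array([ 0.01524807,  0.04406221, -0.00697147]), 'gripper_force': 0.0, 'gripper_width': 0.003491247765929121}
```

Emit:
arm_command(
  motion=[40,0,0,0,0,40,0,0,0,0,40,0,0,0,0,40,0,0,2,0,40,0,0,2,0,40,0,0,0,0],
)

```text
clock: 4.18
tool_pos: [0.5645, -0.3174, -0.0028]
eef_rot: [-3.141, 0.0, 0.03]
contact_force: [0.6, -0.4, 0.6]
gripper_width: 0.435
gripper_force: 0.0
```

Emit:
arm_command(
  motion=[40,0,0,2,0,40,0,0,2,0,40,0,0,0,0],
)

```text
clock: 4.55
tool_pos: [0.5645, -0.3174, -0.0067]
eef_rot: [-3.141, 0.0, 0.03]
contact_force: [0.3, 0.1, -0.0]
gripper_width: 0.44
gripper_force: 0.0
```

Emit:
arm_command(
  motion=[40,0,0,2,0,40,0,0,2,0,40,0,0,0,0],
)

```text
clock: 4.92
tool_pos: [0.5645, -0.3174, -0.0107]
eef_rot: [-3.141, 0.0, 0.03]
contact_force: [-0.5, -0.2, -0.3]
gripper_width: 0.439
gripper_force: 0.0
```

Emit:
arm_command(
  motion=[40,0,0,2,0,40,0,0,2,0,40,0,0,0,0],
)

```text
clock: 5.3
tool_pos: [0.5645, -0.3174, -0.0147]
eef_rot: [-3.141, 0.0, 0.03]
contact_force: [-0.7, -0.3, -0.2]
gripper_width: 0.435
gripper_force: 0.0
```

Emit:
arm_command(
  motion=[40,0,0,2,0,40,0,0,1.5,0,40,0,0,0,0],
)

```text
clock: 5.68
tool_pos: [0.5645, -0.3174, -0.0181]
eef_rot: [-3.141, 0.0, 0.03]
contact_force: [0.4, -0.2, -1.2]
gripper_width: 0.438
gripper_force: 0.0
```

Emit:
arm_command(
  motion=[0,0,0,0,0,0,0,0,0,0,0,0,0,0,0,0,0,0,0,0,0,0,0,0,0],
  force=3,
)

```text
clock: 6.3
tool_pos: [0.5647, -0.3175, -0.0179]
eef_rot: [3.141, -0.0, 0.03]
contact_force: [-0.7, 1.2, 0.3]
gripper_width: 0.004
gripper_force: 0.0
```

```bash
python3 - <<'E'
from h import *
P=[.207,-.483,.188]
for c in('scene','top'): print(c,px(c,P),px(c,np.array(P)+[0,0,.019]))
a=cv2.imread('pics/scene0.png')[120:220,500:600]
s=save('scene','s3')[110:210,360:460,::-1]
o=np.hstack([cv2.resize(x,(400,400),interpolation=cv2.INTER_CUBIC) for x in(a,s)])
u=(px('scene',P)-[500,120])*4; cv2.drawMarker(o,tuple(int(t) for t in u),(0,0,255),0,16)
T=arm.state()['tool_pos']; print(T,px('scene',T))
u=(px('scene',T)-[360,110])*4+[400,0]; cv2.drawMarker(o,tuple(int(t) for t in u),(0,0,255),0,16)
cv2.imwrite('pics/c5.png',o)
E
```

```text
scene [541.46321118 200.33824816] [543.56966317 195.05927294]
top [487.67204497 339.36142464] [489.90520074 339.39098291]
[ 0.56464505 -0.31750204 -0.01792585] [393.97787427 203.38987671]
```

View pics/c5.png

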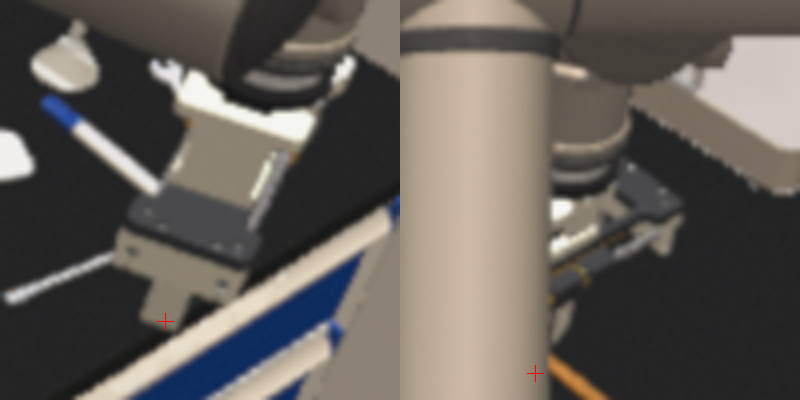

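The start view puts the finger close to the TCP mark. In the current view the shut finger ends near crop (563,325), about 12 px above the mark at (535,372), so the fingers really are well above the reported height. I'll keep probing down in small steps until I feel contact.

Emit:
arm_command(
  motion=[40,0,0,0,0,40,0,0,0,0,40,0,0,0,0,40,0,0,2,0,40,0,0,2,0,40,0,0,0,0],
)

```text
clock: 7.1
tool_pos: [0.5645, -0.3174, -0.0222]
eef_rot: [-3.141, 0.0, 0.03]
contact_force: [-0.8, -0.7, -0.4]
gripper_width: 0.435
gripper_force: 0.0
```

Emit:
arm_command(
  motion=[40,0,0,2,0,40,0,0,2,0,40,0,0,0,0],
)

```text
clock: 7.48
tool_pos: [0.5645, -0.3174, -0.0262]
eef_rot: [-3.141, 0.0, 0.03]
contact_force: [-0.1, -0.1, 0.1]
gripper_width: 0.435
gripper_force: 0.0
```

Emit:
arm_command(
  motion=[40,0,0,2,0,40,0,0,2,0,40,0,0,0,0],
)

```text
clock: 7.85
tool_pos: [0.5645, -0.3174, -0.0302]
eef_rot: [-3.141, 0.0, 0.03]
contact_force: [-0.1, -0.7, 0.0]
gripper_width: 0.435
gripper_force: 0.0
```

Emit:
arm_command(
  motion=[40,0,0,2,0,40,0,0,1.5,0,40,0,0,0,0],
)

```text
clock: 8.22
tool_pos: [0.5646, -0.3174, -0.0336]
eef_rot: [-3.141, 0.0, 0.03]
contact_force: [0.0, -0.1, 0.3]
gripper_width: 0.436
gripper_force: 0.0
```

Emit:
arm_command(
  motion=[40,0,0,1.5,0,40,0,0,0,0,40,0,0,1.5,0,40,0,0,0,0],
)

```text
clock: 8.72
tool_pos: [0.5646, -0.3174, -0.0366]
eef_rot: [-3.142, 0.0, 0.03]
contact_force: [-0.5, 0.7, 0.4]
gripper_width: 0.435
gripper_force: 0.0
```

Emit:
arm_command(
  motion=[0,0,0,0,0,0,0,0,0,0,0,0,0,0,0,0,0,0,0,0],
  force=3,
)

```text
clock: 9.22
tool_pos: [0.5647, -0.3175, -0.0364]
eef_rot: [3.141, -0.0, 0.03]
contact_force: [0.5, -0.1, 0.4]
gripper_width: 0.119
gripper_force: 3.0
```

Gripped: the opening is 10.9 mm and the pad force 3 N. So the real finger end is about 37 to 45 mm above the reported TCP height. I'll lift and see how the brush hangs.

Emit:
arm_command(
  motion=[0,0,0,-20,0,0,0,0,-40,0,0,0,0,-40,0,0,0,0,-40,0,0,0,0,-40,0,0,0,0,-20,0,0,0,0,0,0],
)

```text
clock: 10.1
tool_pos: [0.5656, -0.3181, 0.1669]
eef_rot: [3.138, -0.004, 0.03]
contact_force: [-0.3, -0.9, -0.3]
gripper_width: 0.115
gripper_force: 3.0
```

```bash
python3 - <<'E'
from h import *
print(arm.state()['tool_pos'])
im=save('top','t4'); b=save('scene','s4')
for c in('scene','top'):
    print(c,[(np.round(x['position'],3).tolist(),round(x['score'],2)) for x in arm.spot_in('brush',c)[:3]])
a=cv2.resize(im[190:310,340:460],(480,480)); b=cv2.resize(b[110:260,330:450],(384,480))
cv2.imwrite('pics/c6.png',np.hstack([a,b])[:,:,::-1])
E
```

```text
[ 0.5655825  -0.31812187  0.16688773]
scene [([0.492, -0.314, 0.211], 0.72)]
top []
```

View pics/c6.png

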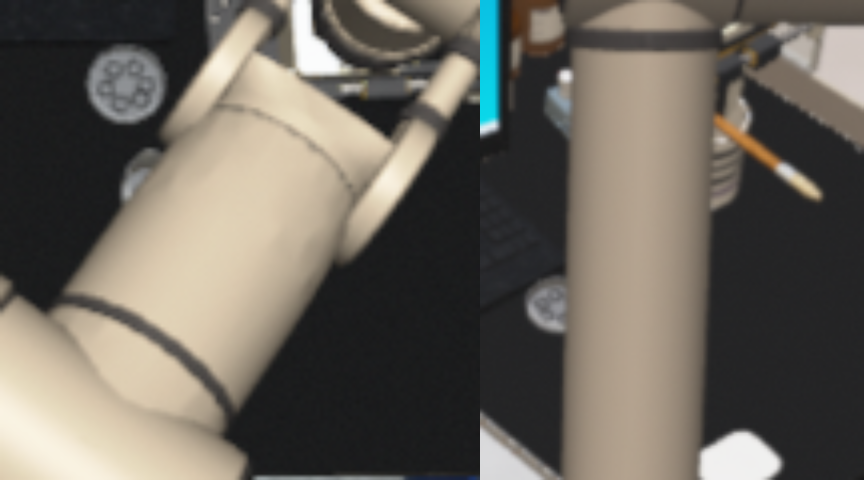

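The brush stays level at z ≈ 0.21 (tip at scene pixel (436,171)), so it does not swing by its own weight. The tool can only point down, so I'll re-grip near the middle. Then I'll press the free handle end on the fixed case's front edge to tilt the bristles about 45° down.

Emit:
arm_command(
  motion=[0,0,0,50,0,0,0,0,50,0,0,0,0,50,0,0,0,0,35,0,0,0,0,13,0,0,0,0,4,0,0,0,0,0,0,25,0,0,0,0,25,0,0,0,0],
)

```text
clock: 11.42
tool_pos: [0.5651, -0.3179, -0.0377]
eef_rot: [3.141, -0.001, 0.03]
contact_force: [0.7, 0.2, -0.4]
gripper_width: 0.255
gripper_force: 0.0
```

Emit:
arm_command(
  motion=[25,-30,0,0,0,25,-30,0,0,0,25,0,0,0,0,0,0,0,0,0,0,0,0,0,0,0,0,0,0,0],
  force=3,
)

```text
clock: 12.18
tool_pos: [0.5056, -0.3195, -0.0382]
eef_rot: [3.141, -0.001, 0.03]
contact_force: [0.5, 0.1, 0.9]
gripper_width: 0.118
gripper_force: 3.0
```

Emit:
arm_command(
  motion=[0,0,0,-30,0,0,0,0,-50,0,0,0,0,-50,0,0,-6,-57,0,-0.03,0,-6,-57,0,-0.03,0,-6,-57,0,-0.03,0,-6,-57,0,-0.04,0,-6,-57,0,0,0,-6,-57,0,0],
)

```text
clock: 13.3
tool_pos: [0.4333, 0.0186, 0.0916]
eef_rot: [3.142, -0.0, 0.16]
contact_force: [1.5, 0.2, 0.1]
gripper_width: 0.112
gripper_force: 3.0
```

Emit:
arm_command(
  motion=[0,10,-56,0,0,0,10,-56,0,0,0,9,-57,0,0,0,0,0,30,0,0,0,0,20,0,0,0,0,0,0],
)

```text
clock: 14.05
tool_pos: [0.4343, 0.1884, 0.0404]
eef_rot: [3.141, 0.003, 0.161]
contact_force: [0.2, -0.5, -0.1]
gripper_width: 0.115
gripper_force: 3.0
```

```bash
python3 - <<'E'
from h import *
s=arm.state(); T=s['tool_pos']; print(T,s['contact_force'])
b=save('scene','s5'); im=save('top','t5')
for n in('brush','lid_handle','case'): print(n,[(np.round(x['position'],3).tolist(),round(x['score'],2)) for x in arm.spot_in(n,'scene')[:2]])
cv2.imwrite('pics/c7.png',np.hstack([cv2.resize(b[220:350,180:310],(480,480)),cv2.resize(im[190:310,160:230+50],(300,300))[:480] if 0 else cv2.resize(im[200:300,170:270],(320,480))])[:,:,::-1])
E
```

```text
[0.43425352 0.18835051 0.04035856] [ 0.22041666 -0.54109815 -0.07844539]
brush [([0.395, 0.184, 0.089], 0.67)]
lid_handle [([0.463, 0.277, 0.081], 0.48)]
case [([0.473, 0.286, 0.056], 0.74)]
```

View pics/c7.png

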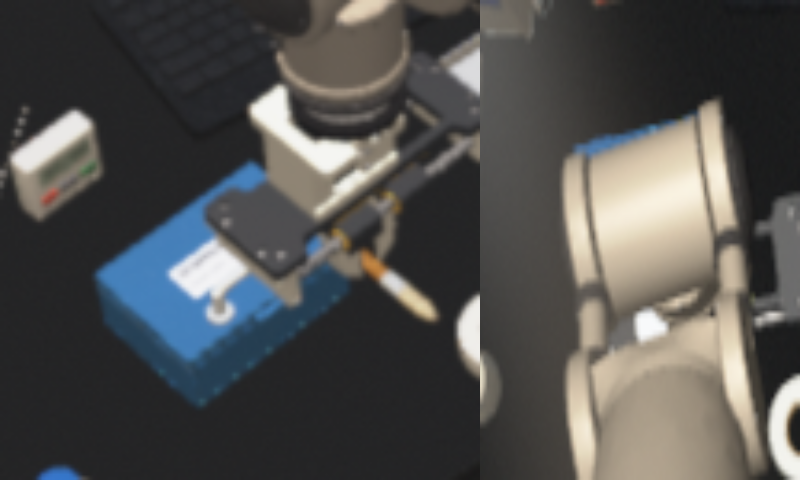

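The left plate of the gripper's body, near crop (260,230), overlaps the case but sits higher than the bow handle, whose free leg is at (218,310). The bristles point clear of the case at (430,315). I'll press down in stages.

Emit:
arm_command(
  motion=[0,0,0,12,0,0,0,0,8,0,0,0,0,4,0,0,0,0,0,0],
  force=3,
)

```text
clock: 14.8
tool_pos: [0.4352, 0.1881, 0.0171]
eef_rot: [3.141, 0.001, 0.16]
contact_force: [-0.3, -0.1, -0.7]
gripper_width: 0.117
gripper_force: 3.0
```

Emit:
arm_command(
  motion=[0,0,0,5,0,0,0,0,5,0,0,0,0,4,0,0,0,0,0,0],
)

```text
clock: 15.3
tool_pos: [0.4351, 0.1881, 0.0031]
eef_rot: [3.141, 0.001, 0.16]
contact_force: [-0.2, -0.7, 0.7]
gripper_width: 0.121
gripper_force: 3.0
```

```bash
cat >> h.py <<'E'
def brushpx(cam,box):
    """tip & handle pixels of visible brush inside box (u0,u1,v0,v1): orange/pale mask, ends of its main axis"""
    im=arm.snapshot(cam); u0,u1,v0,v1=box; s=im[v0:v1,u0:u1].astype(int)
    m=((s[:,:,0]-s[:,:,2])>35)&(s[:,:,0]>90)
    n,l,st,ce=cv2.connectedComponentsWithStats(m.astype('uint8'))
    return im,[(st[i,4],st[i,0]+u0,st[i,1]+v0,st[i,2],st[i,3]) for i in range(1,n) if st[i,4]>8]
E
python3 - <<'E'
from h import *
s=arm.state(); print(s['tool_pos'],s['contact_force'])
im,r=brushpx('scene',(270,330,270,340)); print(r)
cv2.imwrite('pics/s6.png',im[:,:,::-1])
print([(np.round(x['position'],3).tolist(),round(x['score'],2)) for x in arm.spot_in('brush','scene')[:2]])
E
```

```text
[0.4351088  0.18814261 0.00314055] [-0.2275065  -0.72168437  0.66335524]
[(np.int32(12), np.int32(284), np.int32(281), np.int32(5), np.int32(6)), (np.int32(14), np.int32(271), np.int32(291), np.int32(4), np.int32(6)), (np.int32(48), np.int32(278), np.int32(296), np.int32(8), np.int32(11)), (np.int32(71), np.int32(311), np.int32(303), np.int32(14), np.int32(11)), (np.int32(54), np.int32(287), np.int32(311), np.int32(10), np.int32(10))]
[([0.656, 0.298, 0.047], 0.71), ([0.401, 0.185, 0.035], 0.41)]
```

```bash
cat >> h.py <<'E'
def tiltfit(cam,uv,T,d,yaw,ax=.044):
    best=[]
    for t in np.radians(np.arange(-20,81,1)):
        p=np.array(T)+[0,0,ax]+d*np.array([-np.cos(yaw)*np.cos(t),-np.sin(yaw)*np.cos(t),-np.sin(t)])
        best.append((np.linalg.norm(px(cam,p)-uv),round(np.degrees(t)),np.round(p,3).tolist(),np.round(px(cam,p),1).tolist()))
    return sorted(best)[:2]+[best[20]]
E
python3 - <<'E'
from h import *
T=arm.state()['tool_pos']
for x in tiltfit('scene',[297,321],T,.075,.16): print(x)
im=cv2.imread('pics/s6.png'); 
cv2.imwrite('pics/c8.png',np.hstack([cv2.resize(im[250:350,230:330],(600,600),interpolation=cv2.INTER_CUBIC)]))
E
```

```text
(np.float64(0.3873692825751481), 26, [0.369, 0.177, 0.015], [296.8, 320.7])
(np.float64(0.41873005001871527), 27, [0.369, 0.178, 0.013], [296.6, 320.8])
(np.float64(6.238589217297818), 0, [0.361, 0.176, 0.047], [298.7, 315.0])
```

View pics/c8.png

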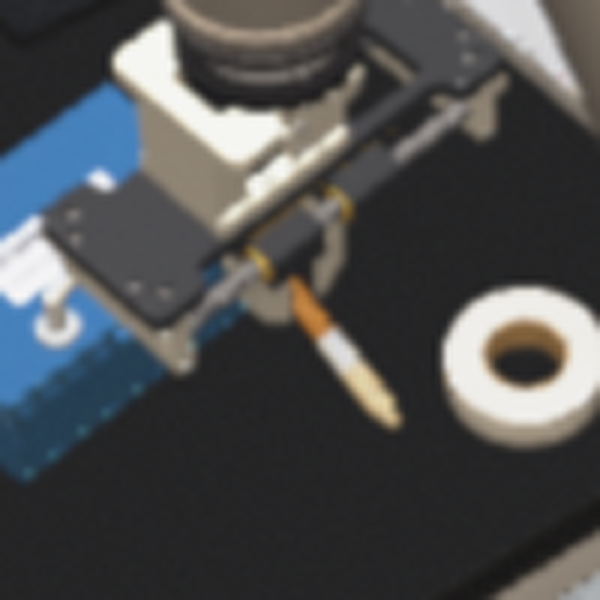

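The brush now tilts about 27 to 30° (tip at scene pixel (297,321)), pivoting on the case edge as planned. I'll go a little forward and down for more tilt.

Emit:
arm_command(
  motion=[0,5,0,1,0,0,4,0,2,0,0,0,0,3,0,0,0,0,2,0,0,0,0,0,0],
)

```text
clock: 16.02
tool_pos: [0.444, 0.1896, -0.0047]
eef_rot: [3.141, 0.001, 0.16]
contact_force: [-0.9, -0.6, -1.7]
gripper_width: 0.118
gripper_force: 3.0
```

```bash
python3 - <<'E'
from h import *
s=arm.state(); T=s['tool_pos']; print(T,s['contact_force'])
im,r=brushpx('scene',(275,308,290,340)); print([tuple(map(int,x)) for x in r])
s=im.astype(int); 
for v in range(306,330): print(v,[int(u) for u in range(275,308) if s[v,u,0]>110 and s[v,u,0]-s[v,u,2]>20])
for x in tiltfit('scene',[297,323],T,.075,.16): print(x)
E
```

```text
[ 0.44403529  0.18960053 -0.00474224] [-0.86429299 -0.59523724 -1.695858  ]
[(47, 276, 296, 7, 12), (23, 283, 311, 5, 6)]
306 [279, 280, 281, 282]
307 [279, 280, 281, 282, 283]
308 [280, 281, 282, 283, 284]
309 [280, 281, 282, 283, 284]
310 [281, 282, 283, 284, 285]
311 [282, 283, 284, 285, 286]
312 [282, 283, 284, 285, 286, 304]
313 [282, 283, 284, 285, 286, 287, 304]
314 [283, 284, 285, 286, 287]
315 [284, 285, 286, 287, 305, 306]
316 [285, 286, 287, 305, 306, 307]
317 [306, 307]
318 [306, 307]
319 [307]
320 []
321 []
322 []
323 []
324 []
325 []
326 []
327 []
328 []
329 []
(np.float64(3.6305868900918052), 25, [0.377, 0.179, 0.008], [294.6, 320.3])
(np.float64(3.634942397880664), 26, [0.377, 0.179, 0.006], [294.4, 320.4])
(np.float64(8.255762620579539), 0, [0.37, 0.178, 0.039], [296.3, 314.8])
```

Emit:
arm_command(
  motion=[0,0,0,-20,0,0,0,0,-40,0,0,0,0,-40,0,0,0,0,0,0],
)

```text
clock: 16.58
tool_pos: [0.4466, 0.1903, 0.0984]
eef_rot: [-3.141, -0.007, 0.16]
contact_force: [0.4, -0.3, -0.7]
gripper_width: 0.116
gripper_force: 3.0
```

```bash
python3 - <<'E'
from h import *
s=arm.state(); T=s['tool_pos']; print(T,s['contact_force'])
p=w('scene',287,316.5,0); h=np.hypot(p[0]-.444,p[1]-.1896); print(p,h,np.degrees(np.arctan2(.0393,h)))
a=px('scene',T+[0,0,.044]); print(a)
im=arm.snapshot('scene'); cv2.imwrite('pics/s7.png',im[:,:,::-1]); s=im.astype(int)
u0=int(a[0])
for v in range(int(a[1]),int(a[1])+50,1): 
    l=[int(u) for u in range(u0-5,u0+45) if s[v,u,0]>110 and s[v,u,0]-s[v,u,2]>25]
    if l: print(v,l[0],l[-1],len(l))
for t in range(20,70,10):
    q=T+[0,0,.044]+.075*np.array([-.987*np.cos(np.radians(t)),-.16*np.cos(np.radians(t)),-np.sin(np.radians(t))]); print(t,px('scene',q))
E
```

```text
[0.4465772  0.19025337 0.09840782] [ 0.43004675 -0.27164849 -0.68859125]
[0.40200245 0.18512549 0.        ] 0.042235237452020374 42.93826413266438
[273.06560108 271.45186709]
271 272 275 4
272 272 275 4
273 272 276 5
274 272 276 5
275 272 277 6
276 273 277 5
277 274 278 5
278 275 278 4
279 276 279 4
280 276 280 5
281 276 280 5
282 277 278 2
283 278 278 1
284 279 282 2
285 279 283 4
286 280 284 5
287 280 284 5
288 280 285 6
289 280 285 6
290 281 286 6
291 282 286 5
292 282 287 6
293 283 287 5
294 284 287 4
295 285 287 3
296 286 287 2
303 314 317 4
304 313 317 5
305 312 317 6
306 311 317 7
307 310 313 4
308 310 311 2
309 310 311 2
310 310 311 2
311 311 311 1
312 304 312 3
313 312 314 3
314 315 317 3
316 306 306 1
317 306 307 2
318 307 308 2
319 308 310 3
320 309 314 6
20 [293.51867446 294.55099504]
30 [292.04142435 296.16509123]
40 [290.01430656 297.00773271]
50 [287.51049214 297.07162106]
60 [284.61364125 296.37233595]
```

Emit:
arm_command(
  motion=[0,8,59,0,0,0,8,59,0,0,0,8,59,0,0,0,8,60,0,0,0,8,60,0,0,0,8,60,0,0,0,7,58,0,0,0,0,0,0,0],
)

```text
clock: 17.62
tool_pos: [0.5643, -0.2151, 0.0932]
eef_rot: [-3.141, 0.002, 0.155]
contact_force: [-0.3, 0.6, -0.7]
gripper_width: 0.118
gripper_force: 3.0
```

```bash
cat > m.py <<'E'
from h import *
s=arm.state(); T=s['tool_pos']; print(T,s['contact_force'],s['eef_rot'][2],s['gripper_width'])
for c in('scene','top'):
    p=T+[-.048,-.008,-.012]; a=px(c,p); print(c,'tip exp',a,'beaker exp',px(c,[.527,-.217,.0]),px(c,[.527,-.217,.054]))
    im=arm.snapshot(c); cv2.imwrite(f'pics/{c}_{s["clock"]:.2f}.png',im[:,:,::-1]); g=im.astype(int)
    for v in range(int(a[1])-12,int(a[1])+14):
        l=[int(u) for u in range(int(a[0])-22,int(a[0])+22) if g[v,u,0]>120 and g[v,u,0]-g[v,u,2]>25]
        if l: print(v,l[0],l[-1],len(l))
    for n in('brush','beaker'): print(n,[(np.round(x['position'],3).tolist(),round(x['score'],2)) for x in arm.spot_in(n,c)[:2]])
E
python3 m.py
```

```text
[ 0.56429123 -0.2150933   0.09324471] [-0.26918614  0.64434602 -0.72554505] 0.1550364409156011 0.11788021458720149
scene tip exp [383.40915615 202.19417003] beaker exp [376.98573992 220.63852973] [378.51067853 207.674752  ]
190 361 387 27
191 361 386 26
192 361 387 27
193 361 386 26
194 361 386 26
195 361 386 26
196 361 386 26
197 361 387 27
198 361 387 27
199 361 387 27
200 361 387 27
201 361 387 27
202 361 386 26
203 361 386 26
204 361 387 27
205 361 387 27
206 361 387 27
207 361 387 27
208 361 387 27
209 361 387 27
210 361 387 27
211 361 387 27
212 361 387 27
213 361 387 27
214 361 388 28
215 361 387 27
brush [([0.483, 0.264, 0.063], 0.72)]
beaker []
top tip exp [382.22376077 235.02616165] beaker exp [377.23085294 236.63682057] [379.08505115 233.31043723]
223 360 403 39
224 360 403 41
225 360 403 44
226 360 403 44
227 360 403 44
228 360 403 44
229 360 402 43
230 360 402 43
231 360 401 42
232 360 401 42
233 360 401 42
234 360 400 40
235 360 400 40
236 360 399 37
237 360 399 35
238 360 398 37
239 360 398 38
240 360 397 37
241 360 397 37
242 360 396 37
243 360 396 36
244 360 395 35
245 360 394 33
246 360 394 33
247 360 393 31
248 360 393 32
brush []
beaker []
```

Emit:
arm_command(
  motion=[0,3,-4,10,0,0,0,0,12,0,0,0,0,8,0,0,0,0,7,0,0,0,0,5,0,0,0,0,1,0,0,0,0,0,0,0,0,0,0,0,0,0,0,0,0],
)

```text
clock: 19.05
tool_pos: [0.5672, -0.2069, 0.0528]
eef_rot: [3.141, -0.0, 0.16]
contact_force: [-0.8, 0.2, -0.3]
gripper_width: 0.115
gripper_force: 3.0
```

Emit:
arm_command(
  motion=[0,0,3,2,0,0,0,0,3,0,0,0,0,0,0,0,0,0,0,0,0,0,0,0,0],
)

```text
clock: 19.68
tool_pos: [0.5675, -0.2098, 0.0476]
eef_rot: [3.141, -0.0, 0.16]
contact_force: [-0.6, -0.0, -0.5]
gripper_width: 0.12
gripper_force: 3.0
```

```bash
python3 - <<'E'
from h import *
T=np.array([.4466,.1903,.0984])
for uv in((287,296.5),(287.5,297),(286.5,296),(287.5,296)):
    a=w('scene',*uv,0);b=w('scene',*uv,.2); n=np.array([-np.sin(.16),np.cos(.16),0])
    k=n@(T-a)/(n@(b-a)); p=a+k*(b-a); d=p-T; print(uv,np.round(p,4),'fwd',np.hypot(d[0],d[1]),'dz',d[2])
    # handle pt
for uv in((274,273.5),(278,281)):
    a=w('scene',*uv,0);b=w('scene',*uv,.2); k=n@(T-a)/(n@(b-a)); d=a+k*(b-a)-T; print(uv,d, np.hypot(d[0],d[1]))
E
```

```text
(287, 296.5) [0.4007 0.1829 0.0857] fwd 0.046530295817462465 dz -0.012667725705568386
(287.5, 297) [0.3989 0.1826 0.0854] fwd 0.048296103041484295 dz -0.013014819525950627
(286.5, 296) [0.4024 0.1832 0.0861] fwd 0.04476313324633855 dz -0.01232036547297713
(287.5, 296) [0.3987 0.1826 0.0897] fwd 0.04848269856822513 dz -0.008716400672470176
(274, 273.5) [-0.00301252 -0.00048616  0.0388106 ] 0.0030515006020028716
(278, 281) [-0.01600005 -0.00258208  0.02133045] 0.016207056900371428
```

Emit:
arm_command(
  motion=[0,1,0,3,0,0,0,0,0,0,0,0,0,0,0,0,0,0,-20,0,0,0,0,-40,0,0,0,0,-10,0,0,-12,-50,0,0,0,-12,-50,0,0,0,-12,-50,0,0,0,-11,-48,0,0,0,0,0,0,0.05,0,0,0,0,0],
)

```text
clock: 21.18
tool_pos: [0.4903, -0.0212, 0.1142]
eef_rot: [3.142, 0.0, 0.111]
contact_force: [0.1, 0.2, 0.2]
gripper_width: 0.12
gripper_force: 3.0
```

```bash
sed -i "s/('scene','top'):/('scene',):/; s/'brush','beaker'/'beaker','tray'/" m.py; python3 m.py | head -60; python3 - <<'E'
from h import *
arm.snapshot('top')
for n in('beaker','tray','brush'): print(n,[(np.round(x['position'],3).tolist(),round(x['score'],2)) for x in arm.spot_in(n,'top')[:2]])
E
```

```text
[ 0.49025322 -0.02117131  0.11419734] [0.11637231 0.24095815 0.19559482] 0.11123248680442921 0.11970100699274173
scene tip exp [345.44657866 243.56163138] beaker exp [376.98573992 220.63852973] [378.51067853 207.674752  ]
231 337 366 11
232 357 366 10
233 338 366 14
234 338 366 15
235 338 366 15
236 339 366 15
237 339 366 15
238 340 366 15
239 340 366 15
240 341 366 13
241 341 366 14
242 342 366 11
243 343 366 11
244 358 366 8
245 358 366 9
246 358 366 9
247 358 366 9
248 358 366 9
249 359 366 8
250 360 366 7
251 358 366 9
252 358 366 9
253 358 366 9
254 359 366 8
255 359 366 8
256 359 366 8
beaker []
tray [([0.509, -0.019, 0.003], 0.58), ([0.484, 0.267, 0.061], 0.33)]
beaker [([0.532, -0.214, 0.018], 0.49)]
tray [([0.488, -0.038, 0.004], 0.53)]
brush []
```

The beaker is still in its place. Next I'll lower the brush into the tray.

Emit:
arm_command(
  motion=[0,0,0,40,0,0,0,0,40,0,0,0,0,20,0,0,0,0,10,0,0,0,0,8,0,0,0,0,8,0,0,0,0,8,0,0,0,0,6,0,0,0,0,4,0,0,0,0,0,0],
)

```text
clock: 22.78
tool_pos: [0.4901, -0.0216, -0.0298]
eef_rot: [-3.141, 0.001, 0.11]
contact_force: [-0.2, 0.4, -0.4]
gripper_width: 0.119
gripper_force: 3.0
```

Lower a little further and open slightly.

Emit:
arm_command(
  motion=[0,0,0,3,0,0,0,0,1.5,0,18,0,0,0,0,18,0,0,0,0,18,0,0,0,0,18,0,0,-10,0,18,0,0,-20,0,18,0,0,-50,0,18,0,0,-50,0,18,0,0,-30,0],
)

```text
clock: 24.02
tool_pos: [0.4914, -0.0218, 0.1294]
eef_rot: [3.14, -0.004, 0.11]
contact_force: [0.4, -0.6, -0.5]
gripper_width: 0.195
gripper_force: 0.0
```

Emit:
arm_command(
  motion=[18,0,-55,-10,0,18,-5,-55,0,-0.02,18,-5,-55,0,-0.03,18,0,0,0,0],
)

```text
clock: 24.52
tool_pos: [0.4603, 0.1441, 0.1368]
eef_rot: [-3.141, -0.001, 0.165]
contact_force: [0.5, -1.2, -0.3]
gripper_width: 0.201
gripper_force: 0.0
```

```bash
python3 - <<'E'
from h import *
print(arm.state()['tool_pos'],arm.state()['clock'])
for c in('top','scene'):
    im=arm.snapshot(c); cv2.imwrite(f'pics/{c}_tray.png',im[:,:,::-1])
    s=im.astype(int); u0,u1,v0,v1=(295,340,205,290) if c=='top' else (290,375,220,290)
    for v in range(v0,v1,3):
        l=[u for u in range(u0,u1) if s[v,u,0]-s[v,u,2]>30 and s[v,u,0]>90]
        if l: print(c,v,l[0],l[-1],len(l))
    for n in('brush','tray','lid_handle','beaker'): print(n,[(np.round(x['position'],3).tolist(),round(x['score'],2)) for x in arm.spot_in(n,c)[:2]])
E
```

```text
[0.46032064 0.14406548 0.13681321] 24.525
top 223 312 313 2
top 226 311 313 3
top 229 312 314 3
top 232 312 314 3
top 235 312 315 4
top 238 313 315 3
top 241 313 316 4
top 244 313 316 4
top 247 314 316 3
top 250 314 317 4
top 253 314 317 4
top 256 315 317 3
top 262 316 317 2
top 265 316 319 4
top 268 317 319 3
brush [([0.496, -0.021, 0.008], 0.52)]
tray [([0.493, -0.021, 0.008], 0.73)]
lid_handle []
beaker [([0.489, 0.312, 0.064], 0.64), ([0.531, -0.216, 0.016], 0.6)]
scene 220 294 294 1
scene 229 294 298 5
scene 232 297 298 2
scene 241 310 314 5
scene 244 314 318 5
scene 247 317 322 6
scene 250 320 326 7
scene 253 324 329 6
scene 256 327 333 7
scene 259 331 336 6
scene 262 335 335 1
scene 265 341 343 3
scene 268 342 347 6
scene 271 346 348 3
brush [([0.49, -0.024, 0.012], 0.63)]
tray [([0.504, -0.019, -0.005], 0.81), ([0.506, 0.261, 0.063], 0.45)]
lid_handle [([0.468, 0.253, 0.083], 0.48)]
beaker [([0.492, -0.02, 0.012], 0.63)]
```

The brush lies flat along the tray's middle (top rows 222 to 270, columns 312 to 318). Now I'll turn across the lid handle's bar.

Emit:
arm_command(
  motion=[40,13,-51,0,0,40,12,-50,0,0,40,0,0,0,-0.174,40,0,0,0,-0.174,40,0,0,0,-0.174,40,0,0,0,-0.174,40,0,0,0,-0.174,40,0,0,0,-0.174,40,0,0,0,-0.174,40,0,0,0,-0.174,40,0,0,0,-0.174,40,0,0,0,0],
  force=10,
)

```text
clock: 26.52
tool_pos: [0.4702, 0.2444, 0.1359]
eef_rot: [-3.141, 0.0, 1.724]
contact_force: [0.8, 0.3, -0.6]
gripper_width: 0.434
gripper_force: 0.0
```

Emit:
arm_command(
  motion=[40,4,-2,40,0,40,0,0,30,0,40,0,0,17,0,40,0,0,7,0,40,0,0,2,0,40,0,0,0,0,0,0,0,0,0,0,0,0,0,0,0,0,0,0,0,0,0,0,0,0],
)

```text
clock: 27.78
tool_pos: [0.4699, 0.2488, 0.0405]
eef_rot: [3.137, -0.0, 1.726]
contact_force: [7.3, 1.8, -5.5]
gripper_width: 0.087
gripper_force: 10.0
```

Emit:
arm_command(
  motion=[0,0,2,0,0,0,0,1,0,0,0,0,0,0,0,0,0,0,0,0],
)

```text
clock: 28.28
tool_pos: [0.4697, 0.2487, 0.0402]
eef_rot: [-3.14, 0.0, 1.726]
contact_force: [-3.6, -0.2, 5.3]
gripper_width: 0.092
gripper_force: 10.0
```

Emit:
arm_command(
  motion=[0,0,1.9,-3.8,0,0,0,1.9,-3.7,0,0,0,2.2,-3.5,0,0,0,2.2,-3.5,0,0,0,0,0,0],
)

```text
clock: 28.9
tool_pos: [0.4775, 0.25, 0.0547]
eef_rot: [-3.139, 0.0, 1.726]
contact_force: [-7.0, -0.6, 3.7]
gripper_width: 0.091
gripper_force: 10.0
```

Emit:
arm_command(
  motion=[0,0,2,-3.5,0,0,0,2,-3.4,0,0,0,2.5,-3.1,0,0,0,2.8,-3,0,0,0,3,-3,0,0,0,3.1,-2.7,0,0,0,3.2,-2.5,0,0,0,3.3,-2.5,0,0,0,0,0,0],
)

```text
clock: 30.02
tool_pos: [0.5007, 0.2536, 0.0793]
eef_rot: [3.14, -0.0, 1.726]
contact_force: [-5.8, 0.3, 6.4]
gripper_width: 0.09
gripper_force: 10.0
```

Emit:
arm_command(
  motion=[0,0,3.2,-2.5,0,0,0,3.3,-2.5,0,0,0,3.4,-2.1,0,0,0,3.5,-2,0,0,0,3.5,-1.9,0,0,0,3.6,-1.8,0,0,0,0,0,0,0,0,0,0,0,0,0,0,0],
)

```text
validation failed for argument at $.mo...
```

```bash
python3 - <<'E'
from h import *
s=arm.state(); T=s['tool_pos']; d=T-np.array([.4697,.2487,.0402]); print(T,s['contact_force'],s['gripper_force'],s['eef_rot'],s['clock'])
u=d[0]*.988+d[1]*.153; print('opening deg',np.degrees(np.arctan2(39.5+1e3*d[2],86-1e3*u)-np.arctan2(39.5,86)),'r',np.hypot(39.5+1e3*d[2],86-1e3*u))
im=arm.snapshot('scene'); cv2.imwrite('pics/s_end.png',im[:,:,::-1])
for n in('lid_handle','brush','beaker','case'): print(n,[(np.round(x['position'],3).tolist(),round(x['score'],2)) for x in arm.spot_in(n,'scene')[:2]])
h=cv2.cvtColor(im,cv2.COLOR_RGB2HSV)
b=(h[:,:,0]>95)&(h[:,:,0]<125)&(h[:,:,1]>120)&(h[:,:,2]>60); b[:,:190]=0;b[:,300:]=0;b[:230]=0;b[345:]=0
ys,xs=np.nonzero(b); print('blue',b.sum(),xs.min(),xs.max(),ys.min(),ys.max())
E
```

```text
[0.50073258 0.25364542 0.07931634] [-5.81638094  0.34903149  6.40862102] 10.004153922200203 [ 3.14043875e+00 -1.90359187e-04  1.72573974e+00] 30.025
opening deg 30.558406370048367 r 95.7071060907946
lid_handle [([0.492, 0.276, 0.121], 0.56), ([0.37, -0.205, 0.003], 0.28)]
brush []
beaker [([0.521, -0.208, 0.034], 0.64), ([0.562, 0.015, 0.0], 0.18)]
case [([0.489, 0.283, 0.03], 0.92)]
blue 1333 204 273 274 329
```

Emit:
arm_command(
  motion=[0,0,3.2,-2.5,0,0,0,3.3,-2.5,0,0,0,3.4,-2.1,0,0,0,3.5,-2,0,0,0,3.5,-1.9,0,0,0,3.6,-1.8,0,0,0,0,0,0,0,0,0,0,0],
)

```text
clock: 31.28
tool_pos: [0.5207, 0.2567, 0.091]
eef_rot: [3.141, -0.0, 1.726]
contact_force: [-1.5, 0.8, 0.9]
gripper_width: 0.092
gripper_force: 10.0
```

```bash
python3 - <<'E'
from h import *
s=arm.state(); T=s['tool_pos']; d=T-np.array([.4697,.2487,.0402]); print(T,s['contact_force'],s['gripper_force'],s['clock'],s['gripper_width'])
u=d[0]*.988+d[1]*.153; print('opening deg',np.degrees(np.arctan2(39.5+1e3*d[2],86-1e3*u)-np.arctan2(39.5,86)),'r',np.hypot(39.5+1e3*d[2],86-1e3*u))
for c in('scene','top'):
    im=arm.snapshot(c); cv2.imwrite(f'pics/{c}_end.png',im[:,:,::-1])
    for n in('lid_handle','brush','beaker'): print(n,[(np.round(x['position'],3).tolist(),round(x['score'],2)) for x in arm.spot_in(n,c)[:2]])
E
```

```text
[0.52067414 0.25668835 0.09100431] [-1.49671959  0.82168182  0.94677342] 9.996111989021301 31.275 0.09170647318533272
opening deg 44.46852914594459 r 96.63996758699801
lid_handle [([0.509, 0.286, 0.132], 0.67)]
brush []
beaker [([0.519, -0.208, 0.032], 0.72), ([0.508, 0.286, 0.117], 0.51)]
lid_handle [([0.392, 0.426, 0.058], 0.4)]
brush [([0.494, -0.024, 0.008], 0.51)]
beaker [([0.532, -0.215, 0.012], 0.6)]
```

Emit:
arm_command(
  motion=[0,0,0,0,0,0,0,0,0,0],
)

```text
clock: 31.92
tool_pos: [0.5204, 0.2566, 0.0909]
eef_rot: [-3.142, 0.0, 1.726]
contact_force: [-0.3, 0.9, -1.0]
gripper_width: 0.094
gripper_force: 10.0
```

```bash
python3 -c "
from rig import arm
print(arm.close_job())"
```

```text
the job is handed in; nothing more can be done
None
```

I handed the job in at about 32 s but got no verdict back: the brush lies flat and released in the tray, the beaker is still in its place and the lid is held by its handle at about 44.5° (computed from arm position), but the arm hid the dip from both cameras, so that step rests on calculated tip position (about 20 mm below the rim).

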